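Third hand at the carving jig

ROBOT

A 7-joint arm with a two-finger parallel gripper is mounted at the origin on a cart in front of the work surface, level with it; the furniture and walls round the work are solid. World frame = base frame: x ahead of the robot, y to its left, z up, the work surface at z = 0. Lengths are in m, angles in rad, forces in N, time in s.
With the tool pointing down it reaches from about 0.425 to 0.925 m from the base axis. Payload 6.8 kg.
Tool frame: the origin (TCP) lies at the very end of the fingers, on their centre line; the grasp point (between the pads) lies 19 mm behind it; z points along the fingers, y is the line along which they close (so a half turn about z gives the same grasp; the last joint's range is limited). The gripper opens to 85 mm and grips with 20 to 120 N. Pads are 22 mm wide; open, the fingers measure 114 mm over their backs; the gripper's body (76 mm by 85 mm) begins 54 mm behind the grasp point. The pads swing forward as they close: fully open they stand 13 mm farther back than shut.
Start: joints at [-1.387, 0.477, 0.022, 1.555, -0.011, 1.109, -0.083], TCP at [0.194, 0.646, 0.191] pointing down, gripper open.
Joint ranges: [-2.96, 2.96], [-0.34, 2.1], [-1.41, 1.46], [0.24, 2.44], [-1.37, 4.51], [0.17, 1.92], [-2.96, 2.96]. Speed limits (rad/s): [2.39, 2.39, 3.14, 3.14, 3.14, 3.14, 3.14].

INTERFACE

Orientations are given as a rotation vector (axis times angle).
In Python, from bench import r gives the robot as it stands.
- The arm moves only by the tool play_rows, never from a script. Its argument "targets" is text: rows parted by semicolons, each of 5 numbers parted by spaces: the closure, from -1 (fully open) to 1 (shut), then the shift along the tool's x, y, z in m, then the turn about the tool's z in rad. In form: gripper dx dy dz spin; .... A call has 1 to 8 rows; each row is the pose to reach, as a shift and turn from the pose commanded when the call began, along the tool's axes at that moment; what a row does not reach only later rows make up. A row lasts 1/12 s, in which the tool goes at most 41.7 mm and 7.16 degrees, less where a joint would pass 70% of its speed; a pose out of reach is approached as far as the arm can. A call with a gripper value outside its range is refused whole. The fingers move at their own pace and stop on an object; "squeeze" is the grip in N (left out, the last holds). Time passes only in rows, so rows that repeat a pose let the fingers close. It gives the time, the measured TCP pose, the force, the opening and the grip force at its end, in the units of the state.
- r.get_obs(): the state, without advancing time (a new reading comes with each control period).
- r.grab_frame(name): name is "side" or "top"; returns the picture (420x560x3 uint8, red, green, blue); there is no depth.
- r.camera_info(name): a dict with "fov_y" (degrees; the focal length in pixels is half the picture's height over the tangent of half this angle, whatever the lens; pixels are square), "cx", "cy" (the principal point, pixels), "position" and "rotation" of the camera in the world. Camera axes: x right, y down, z forward; pixel columns grow to the right and rows downward; lengths in m; the calibration is good to about 2 mm. A picture is of the moment at which its call begins. camera_info takes no time and is no camera call.
- r.hand_in(): hands the job in; it is judged then, once.
The state is a dict: "clock": time; "joints": joint angles; "qvel": joint speeds; "tau": joint torques, N m; "tcp_pos": TCP position; "orientation": TCP orientation; "contact_force": force on the tool from outside, world axes, zero at the start; "moment": the same for the moment, N m; "grip_width": finger opening in m; "gripper_force": force on a finger pad.
Only numpy, scipy, OpenCV 4.12 (cv2) and the standard library are available. Lean on these libraries where they do the work, as an engineer would, in place of code of your own. Each camera call takes 0.05 s, during which the arm holds its last target. There are 200 camera calls.

TASK

Take the flat lime-wood blank that lies loose on the bench and slide it lengthwise, flat on the board of the carving jig, between the two wooden cheeks and under the steel hold-down bar until it butts squarely against the sprung wooden stop. Push it gently on until the stop has gone back about half of its travel (a steady push of about 12 newtons) and finish while still holding it pressed there, since the carver will now tighten the bar and the spring would push the blank out again if you let go. Do not ram the stop, and leave the other things on the bench where they are.

Things in the scene. Friction and masses are not known exactly. Their poses are not given: they have to be found in the camera images.
- blank: the work: a plain flat rectangular block of lime wood, 60 (x) x 110 (y, long) x 22 (z, thick) mm, about 0.07 kg, lying flat and loose on the bench to the left of the jig. Origin: centre of the underside; y along its length, z up. Both ends are alike.
- jig: the carving jig, fixed to the bench. x: sliding direction, from the open front (robot's side) to the stop; z up. Board 245 x 130 x 12 mm: x -125 to +120 mm, top at z 12 mm. Spring housing at x 91 to 117 mm, up to z 44 mm. Origin: underside, centre line, just where the blank's middle lies when it is pushed in lengthwise (its y along the jig's x) and just touches the unpressed stop.
- mouth (a point): point on the board's top, midway between the front ends of the two wooden cheeks (jig x 26, z 12 mm). The cheeks run 40 mm on from here (+x), 30 mm high, with a clear gap of 68 mm between them (y -34 to +34 mm); angled lead-in blocks widen the mouth in front of them, from jig x 8 mm, 36 mm high over the bench. Axes as the jig's.
- bar (a point): middle of the underside of the steel hold-down bar that lies across the cheeks (jig x 33, z 42 mm, so 30 mm above the board). Bar 22 mm wide along x, 118 mm along y, 8 mm thick; two round screw heads on it at y +-46 mm reach jig z 67 mm. Axes as the jig's.
- stop_face (a point): centre of the face of the sprung stop, a wooden block 14 x 60 x 20 mm on two rods with springs, facing the open front. Unpressed: x 55, y 0, z 23.5 mm in the jig's frame; it moves along the jig's +x as it is pressed. Axes as the jig's.
- stop (a joint): how far the sprung stop has been pushed back, m: 0 unpressed, 0.018 fully back. Spring force on it: 3.6 N to start it, then 0.9 N more for each mm (11.7 N at half travel, 0.009 m; 19.8 N fully back). It springs out again when let go.
- wax_block: bystander: small off-white wax block 40 x 56 x 20 mm, loose, near the vice. Origin: centre of the underside.
- offcut: bystander: thick wooden offcut 45 x 80 x 30 mm, loose, far to the right of the jig. Origin: centre of the underside.
- glue_pot: bystander: iron glue pot, 68 mm across, 66 mm high, loose, behind the jig. Origin: centre of the underside.
- oil_can: bystander: oil can with a long upright spout, 68 mm across, 136 mm high, loose, at the back of the bench. Origin: centre of the underside.

How it is judged:
By the outcome, as a careful person would: the job done as asked, in the order asked, and still so for the second after the job is handed in, while the arm keeps its last pose, push and grip.
It also fails if it takes over 40 s, if anything falls off the work surface, if the arm or the gripper's body presses on something with over 40 N, if the wrist force passes 120 N, or if a joint passes its speed limit or range.

## Working session

There is one attempt and no reset: what is moved stays moved. The work goes in short steps, Python scripts to look and compute and a tool call to move; the robot and the scene stay as the last step left them, time stands still between calls to the robot, and variables do not carry over. Pictures are saved under pics/ and viewed, at most 10 in all, crops included, and the job is handed in when it is done.

Besides the shell and the picture viewer there is one more tool, called after "Emit:" as name(argument=value, ...) on one line, values as JSON. play_rows: Moves the arm, as the interface text tells. Its arguments: {"type":"object","properties":{"targets":{"type":"string"},"squeeze":{"type":"number"}},"required":["targets"]}

```bash
mkdir -p pics; python3 - <<'E'
from bench import r
import cv2
for n in("top","side"):
    cv2.imwrite(f"pics/{n}0.png",cv2.resize(r.grab_frame(n),(784,588),interpolation=cv2.INTER_CUBIC)[:,:,::-1]); print(r.camera_info(n))
print(r.get_obs())
E
```

```text
{'fov_y': 46.11278530772652, 'cx': 273.0437867788266, 'cy': 209.249425371659, 'position': array([ 0.25939905, -0.1405268 ,  1.42986029]), 'rotation': array([-2.05484122,  2.13474874, -0.25482427])}
{'fov_y': 43.35055406128985, 'cx': 280.9545674486073, 'cy': 212.91236530249333, 'position': array([-0.32357351, -0.83222847,  0.59352041]), 'rotation': array([-1.85337832,  0.88920805, -0.6040855 ])}
{'clock': 0.1, 'joints': array([-1.38711276,  0.4777197 ,  0.02235357,  1.55633581, -0.01153646,
        1.10930337, -0.08310841]), 'qvel': array([ 0.00013119, -0.00099271, -0.00061234, -0.00398102,  0.00073693,
       -0.0007834 ,  0.00013414]), 'tau': array([ 3.60236125e-03, -5.97758389e+01,  1.61335196e+00, -2.81954384e+01,
        1.27917901e-02,  5.04034309e-03,  2.89143856e-06]), 'tcp_pos': array([0.19401022, 0.64589814, 0.19052876]), 'orientation': array([-4.56708847e-01, -3.10806840e+00,  2.56312355e-03]), 'contact_force': array([ 0.50233723, -0.8474929 , -0.74851049]), 'moment': array([-0.03972609,  0.05481794, -0.00976876]), 'gripper_force': 0.0, 'grip_width': 0.08523493492187235}
```

View pics/top0.png

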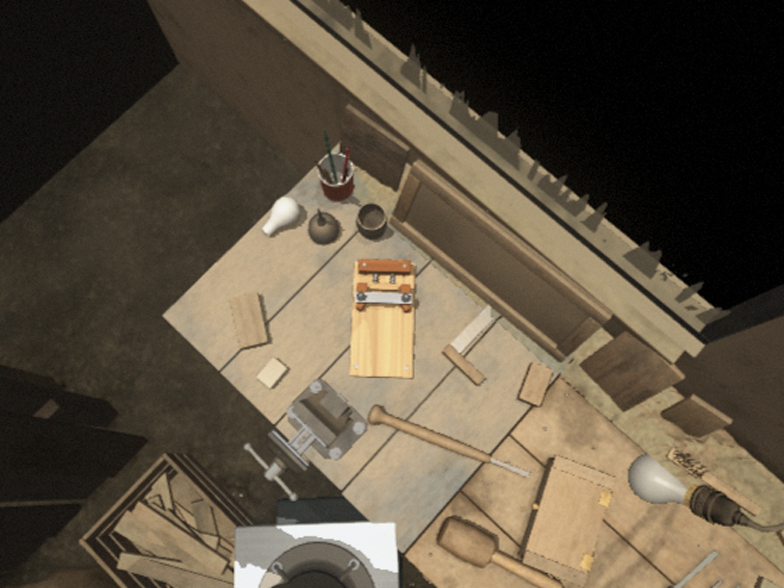

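View pics/side0.png

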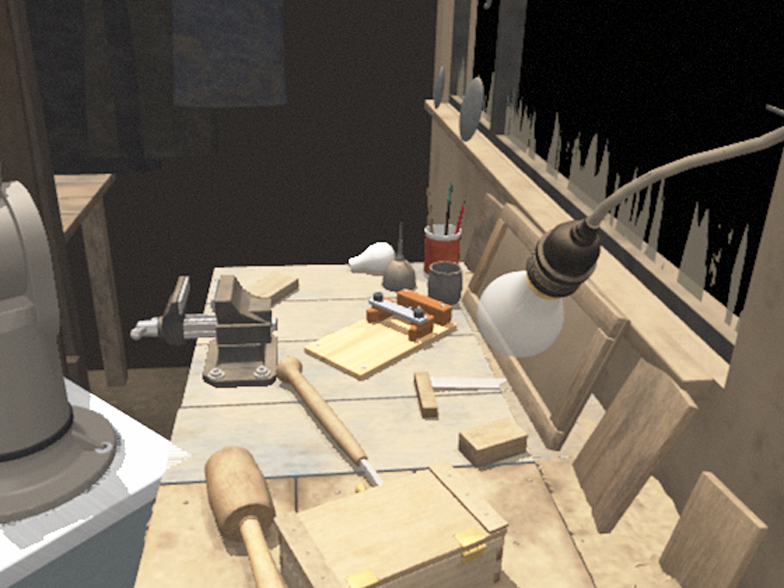

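The top view shows the blank at about (249,320) and the jig board from (352,262) to (413,377), both in 1.4x pixels. The jig's open front faces the robot. I'll enlarge both.

```bash
python3 - <<'E'
from bench import r
import cv2
im=r.grab_frame("top")
# x0,y0 = 155,170 ; 150x112 -> x5.3
c=im[170:280,155:305]; cv2.imwrite("pics/c1.png",cv2.resize(c,None,fx=5,fy=5,interpolation=cv2.INTER_CUBIC)[:,:,::-1])
E
```

```text
(no output)
```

View pics/c1.png

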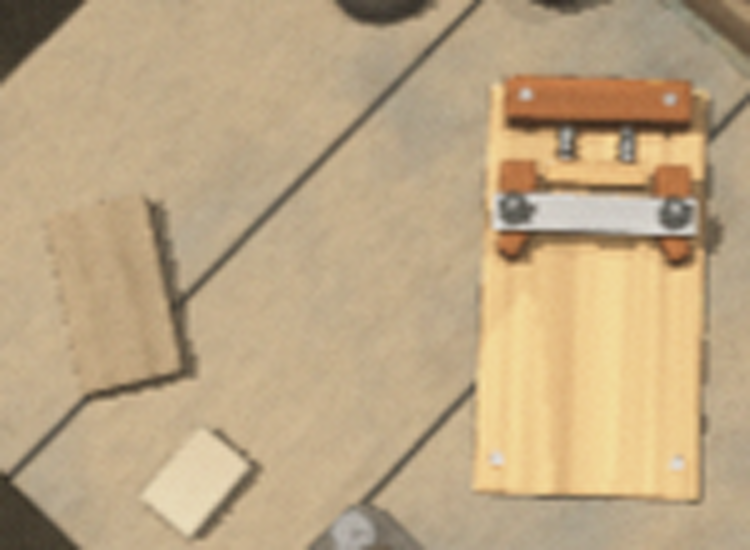

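The crop shows the blank's top-face corners at crop pixels (45,218), (148,197), (183,372) and (86,395). The board's top corners are at (474,490), (699,498), (709,92) and (490,82).

```bash
cat > h.py <<'E'
from bench import r
import numpy as np, cv2
from scipy.spatial.transform import Rotation as R
def cam(n):
    i=r.camera_info(n); f=210/np.tan(np.radians(i["fov_y"]/2)); return i,f,R.from_rotvec(i["rotation"]).as_matrix()
def ray(n,uv,z):
    i,f,M=cam(n); u,v=uv
    d=M@np.array([(u-i["cx"])/f,(v-i["cy"])/f,1]); p=i["position"]; return p+d*(z-p[2])/d[2]
def proj(n,P):
    i,f,M=cam(n); q=(np.asarray(P)-i["position"])@M
    return q[:,:2]/q[:,2:]*f+[i["cx"],i["cy"]]
E
python3 - <<'E'
from h import *
def go(pts,z,s=5,o=(155,170)):
    P=np.array([ray("top",((u+.5)/s+o[0]-.5,(v+.5)/s+o[1]-.5),z)[:2] for u,v in pts]);print(P.round(4).tolist())
    print("sides",np.linalg.norm(P-np.roll(P,-1,0),axis=1).round(4),"c",P.mean(0).round(4),"ang",[np.degrees(np.arctan2(*(b-a)[::-1])).round(1) for a,b in zip(P,np.roll(P,-1,0))])
    return P
go([(45,218),(148,197),(183,372),(86,395)],.022)
go([(474,490),(699,498),(709,92),(490,82)],.012)
go([(496,458),(677,463)],.012)
go([(526,94),(670,99)],.044)
go([(495,232),(696,236),(697,200),(497,195)],.05)
go([(515,208),(675,211)],.067)
go([(140,493),(205,430),(250,467),(194,537)],.02)
go([(350,525)],.0)
o=r.get_obs();print(R.from_rotvec(o["orientation"]).as_matrix().round(3))
E
```

```text
[[0.6038, 0.1708], [0.6142, 0.1104], [0.5092, 0.0897], [0.4979, 0.1456]]
sides [0.0612 0.107  0.057  0.1088] c [0.5563 0.1291] ang [np.float64(-80.2), np.float64(-168.8), np.float64(101.4), np.float64(13.4)]
[[0.4358, -0.0761], [0.4263, -0.2051], [0.6685, -0.2228], [0.6798, -0.0921]]
sides [0.1294 0.2428 0.1312 0.2445] c [ 0.5526 -0.149 ] ang [np.float64(-94.2), np.float64(-4.2), np.float64(85.1), np.float64(176.2)]
[[0.4538, -0.0892], [0.4469, -0.1934]]
sides [0.1044 0.1044] c [ 0.4504 -0.1413] ang [np.float64(-93.8), np.float64(86.2)]
[[0.6622, -0.114], [0.6559, -0.198]]
sides [0.0842 0.0842] c [ 0.659 -0.156] ang [np.float64(-94.3), np.float64(85.7)]
[[0.5788, -0.0938], [0.572, -0.2089], [0.5932, -0.2105], [0.6006, -0.0955]]
sides [0.1154 0.0213 0.1152 0.0219] c [ 0.5861 -0.1522] ang [np.float64(-93.4), np.float64(-4.3), np.float64(86.3), np.float64(175.3)]
[[0.5884, -0.1061], [0.5831, -0.1969]]
sides [0.0909 0.0909] c [ 0.5857 -0.1515] ang [np.float64(-93.3), np.float64(86.7)]
[[0.4404, 0.1145], [0.4753, 0.0773], [0.4529, 0.0515], [0.4141, 0.0836]]
sides [0.051  0.0341 0.0503 0.0405] c [0.4457 0.0817] ang [np.float64(-46.8), np.float64(-130.9), np.float64(140.4), np.float64(49.6)]
[[0.4198, -0.0034]]
sides [0.] c [ 0.4198 -0.0034] ang [np.float64(0.0)]
[[-0.958  0.288 -0.   ]
 [ 0.288  0.958 -0.001]
 [-0.    -0.001 -1.   ]]
```

Emit:
play_rows(targets="-1 -0.236 -0.202 0 -0.25;-1 -0.236 -0.202 0 -0.25;-1 -0.236 -0.202 0 -0.25;-1 -0.236 -0.202 0 -0.25;-1 -0.236 -0.202 0 -0.25;-1 -0.236 -0.202 0 -0.25;-1 -0.236 -0.202 0 -0.25;-1 -0.236 -0.202 0 -0.25", squeeze=50)

```text
clock: 0.82
tcp_pos: [0.3653, 0.3793, 0.1913]
orientation: [0.076, 3.14, -0.004]
contact_force: [0.7, 0.6, -0.0]
grip_width: 0.0857
gripper_force: 0.0
```

```bash
cat >> h.py <<'E'
J0=np.array([.5551,-.1492]); JY=np.radians(-4.1)
def jig(x,y=0): c,s=np.cos(JY),np.sin(JY); return J0+[c*x-s*y,s*x+c*y]
def to(xy,z,yaw):  # yaw (deg) of world direction along the work; tool y is at yaw+90
    o=r.get_obs(); M=R.from_rotvec(o["orientation"]).as_matrix()
    d=np.array([*xy,z])-o["tcp_pos"]
    sp=np.arctan2(M[1,1],M[0,1])-np.radians(yaw+90); sp=(sp+np.pi/2)%np.pi-np.pi/2
    print("t",o["clock"],"tcp",o["tcp_pos"].round(4),"shift",(M.T@d).round(4),"spin",round(sp,3),"F",o["contact_force"].round(1),"w",round(o["grip_width"],4),"tool yaw",round(np.degrees(np.arctan2(M[1,1],M[0,1]))-90,2),"tilt",M[2].round(3))
E
python3 - <<'E'
from h import *
to((.529,.123),.1,12)
# vice top from side view & check of projection of blank corners in side view
print((proj("side",[[.498,.1456,.022],[.509,.09,.022],[.614,.11,.022],[.604,.171,.022]])*1.4).round())
E
```

```text
t 0.8167 tcp [0.3653 0.3793 0.1913] shift [-0.1757 -0.2479  0.092 ] spin -0.258 F [ 0.7  0.6 -0. ] w 0.0857 tool yaw -2.76 tilt [-0.001 -0.002 -1.   ]
[[239. 292.]
 [264. 299.]
 [297. 279.]
 [272. 272.]]
```

Emit:
play_rows(targets="-1 -0.174 -0.25 0.09 -0.258;-1 -0.174 -0.25 0.09 -0.258;-1 -0.174 -0.25 0.09 -0.258;-1 -0.174 -0.25 0.09 -0.258;-1 -0.174 -0.25 0.09 -0.258;-1 -0.174 -0.25 0.09 -0.258;-1 -0.174 -0.25 0.09 -0.258;-1 -0.174 -0.25 0.09 -0.258")

```text
clock: 1.48
tcp_pos: [0.5264, 0.1246, 0.1006]
orientation: [0.336, -3.123, 0.002]
contact_force: [-0.2, 1.5, -0.6]
grip_width: 0.0855
gripper_force: 0.0
```

```bash
python3 - <<'E'
from h import *
to((.529,.123),.002,12)
im=r.grab_frame("top"); cv2.imwrite("pics/c2.png",cv2.resize(im[160:310,130:330],None,fx=4,fy=4,interpolation=cv2.INTER_CUBIC)[:,:,::-1])
E
```

```text
t 1.4833 tcp [0.5264 0.1246 0.1006] shift [-0.0022 -0.002   0.0986] spin 0.005 F [-0.2  1.5 -0.6] w 0.0855 tool yaw 12.27 tilt [ 0.    -0.001 -1.   ]
```

View pics/c2.png

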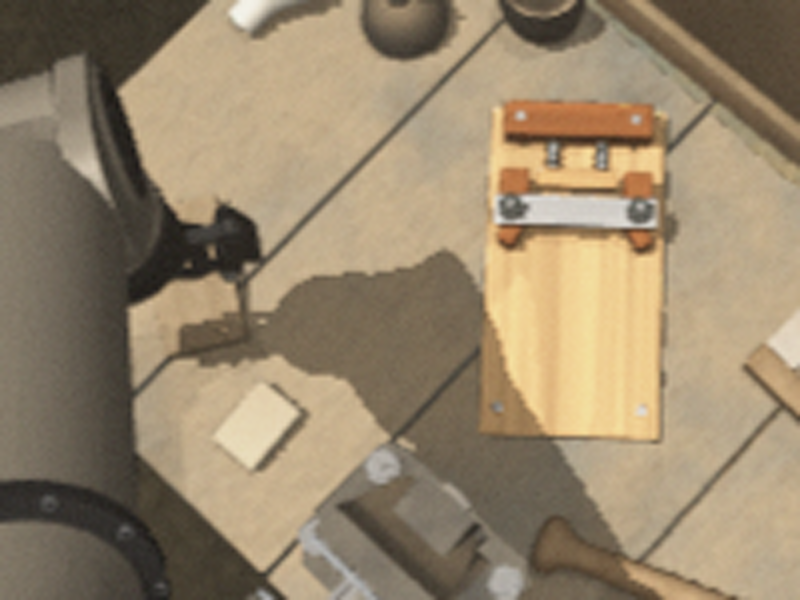

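The hand hangs over the blank, with its right finger at crop (238,265), just off the blank's right edge. The wax block is clear. I'll go down.

Emit:
play_rows(targets="-1 -0.001 -0.001 0.035 0.005;-1 -0.001 -0.001 0.065 0.005;-1 -0.001 -0.001 0.085 0.005;-1 -0.001 -0.001 0.095 0.005;-1 -0.001 -0.001 0.098 0.005;-1 -0.001 -0.001 0.098 0.005")

```text
clock: 2.03
tcp_pos: [0.5265, 0.1275, 0.0032]
orientation: [0.331, -3.123, 0.0]
contact_force: [-0.7, 0.7, 0.3]
grip_width: 0.0853
gripper_force: 0.0
```

Emit:
play_rows(targets="0 0 0 0 0;0 0 0 0 0;0 0 0 0 0;0 0 0 0 0;0 0 0 0 0;0 0 0 0 0;0 0 0 0 0;0 0 0 0 0")

```text
clock: 2.7
tcp_pos: [0.5267, 0.1274, 0.0035]
orientation: [-0.331, 3.124, 0.0]
contact_force: [-0.1, -0.3, 0.3]
grip_width: 0.0428
gripper_force: 0.0
```

```bash
python3 - <<'E'
from h import *
to((.529,.123),.06,12)
im=r.grab_frame("side"); cv2.imwrite("pics/c3.png",cv2.resize(im[130:280,130:330],None,fx=4,fy=4,interpolation=cv2.INTER_CUBIC)[:,:,::-1])
E
```

```text
t 2.7 tcp [0.5267 0.1274 0.0035] shift [-0.0014 -0.0048 -0.0565] spin 0.002 F [-0.1 -0.3  0.3] w 0.0428 tool yaw 12.1 tilt [-0.  0. -1.]
```

View pics/c3.png

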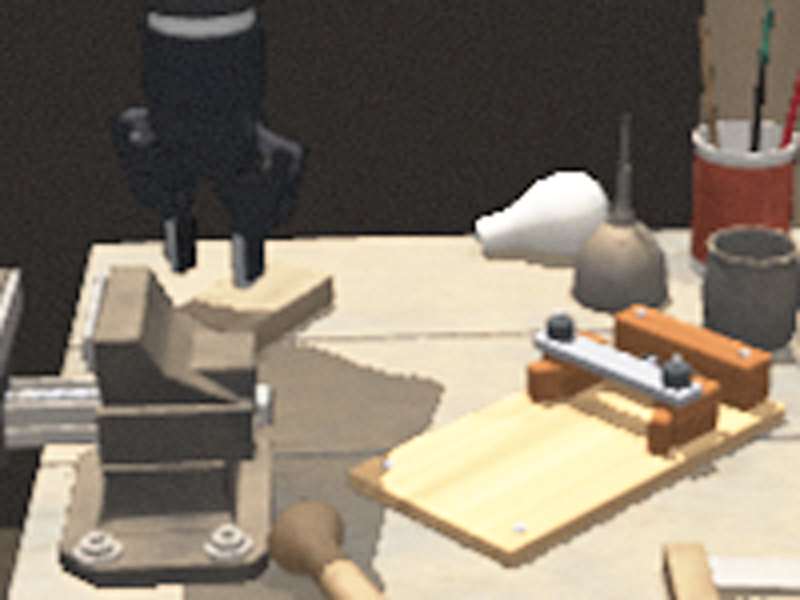

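```bash
python3 - <<'E'
from h import *
o=r.get_obs();M=R.from_rotvec(o["orientation"]).as_matrix();t=o["tcp_pos"]
for z in(0.0035,.0135,.022,.035):
  P=[[*(t+M[:,1]*s)[:2],z] for s in(-.0214,0,.0214)]
  print(z,((proj("side",P)-[130,130])*4+1.5).round().tolist())
E
```

```text
0.0035 [[246.0, 343.0], [219.0, 337.0], [192.0, 330.0]]
0.0135 [[245.0, 329.0], [218.0, 323.0], [191.0, 316.0]]
0.022 [[245.0, 317.0], [217.0, 311.0], [190.0, 304.0]]
0.035 [[244.0, 299.0], [216.0, 293.0], [189.0, 286.0]]
```

The side view shows both fingertips ending near crop rows 270–287, which is well above the blank. They closed to 43 mm on nothing, so I'll look closer.

```bash
python3 - <<'E'
from h import *
a=r.grab_frame("side")[165:225,150:220]; b=r.grab_frame("top")[200:260,150:220]
im=np.hstack([cv2.resize(x,None,fx=5.7,fy=5.7,interpolation=cv2.INTER_CUBIC) for x in(a,b)]); print(im.shape)
im=cv2.convertScaleAbs(im,alpha=1.5,beta=15)
cv2.imwrite("pics/c4.png",im[:,:,::-1])
E
```

```text
(342, 798, 3)
```

View pics/c4.png

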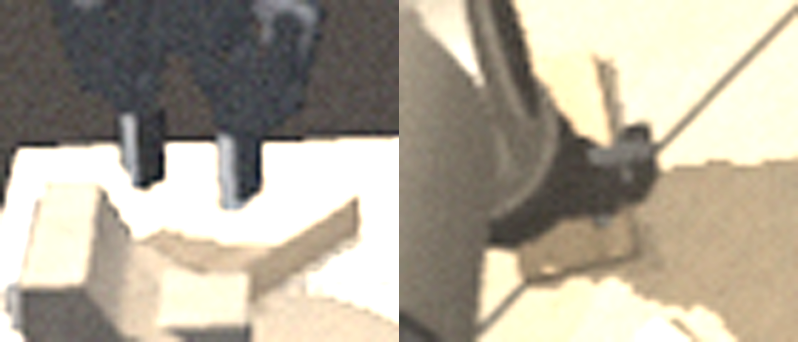

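```bash
python3 - <<'E'
from h import *
o=r.get_obs();M=R.from_rotvec(o["orientation"]).as_matrix();t=o["tcp_pos"]
print("expected R tip",t-M[:,1]*.0214,"L",t+M[:,1]*.0214)
for z in(0,.022,.03,.04,.05,.06):
  print(z,"sideR",ray("side",(191.2,201.3),z)[:2].round(3),"sideL",ray("side",(176.3,197.8),z)[:2].round(3),"topR",ray("top",(186.1,237.5),z)[:2].round(3))
E
```

```text
expected R tip [0.53111569 0.10635677 0.00335992] L [0.52214682 0.1482065  0.00336054]
0 sideR [0.601 0.18 ] sideL [0.59  0.229] topR [0.533 0.108]
0.022 sideR [0.566 0.142] sideL [0.556 0.19 ] topR [0.529 0.104]
0.03 sideR [0.554 0.128] sideL [0.544 0.175] topR [0.527 0.103]
0.04 sideR [0.538 0.111] sideL [0.529 0.157] topR [0.525 0.101]
0.05 sideR [0.523 0.094] sideL [0.513 0.14 ] topR [0.523 0.1  ]
0.06 sideR [0.507 0.077] sideL [0.498 0.122] topR [0.522 0.098]
```

The two views agree that the tips are at the expected x and y, but at z about 0.044. The z reading is about 40 mm lower than the real tips. I'll reopen and go down in small steps, watching the force and the picture.

Emit:
play_rows(targets="-1 0 0 0 0;-1 0 0 0 0;-1 0 0 0 0;-1 0 0 0 0;-1 0 0 0 0;-1 0 0 0.004 0;-1 0 0 0.01 0;-1 0 0 0.015 0")

```text
clock: 3.52
tcp_pos: [0.5265, 0.1273, -0.0123]
orientation: [0.331, -3.124, -0.0]
contact_force: [0.0, -0.0, 0.1]
grip_width: 0.0855
gripper_force: 0.0
```

Emit:
play_rows(targets="-1 0 0 0.003 0;-1 0 0 0.006 0;-1 0 0 0.009 0;-1 0 0 0.012 0;-1 0 0 0.012 0")

```text
clock: 3.93
tcp_pos: [0.5263, 0.1272, -0.0242]
orientation: [0.331, -3.123, 0.0]
contact_force: [0.3, -0.7, 0.2]
grip_width: 0.0857
gripper_force: 0.0
```

```bash
python3 - <<'E'
from h import *
to((.529,.123),.06,12)
a=r.grab_frame("side")[150:230,140:240]
im=cv2.resize(a,None,fx=7.5,fy=7.5,interpolation=cv2.INTER_CUBIC)
cv2.imwrite("pics/c5.png",im[:,:,::-1])
E
```

```text
t 3.9333 tcp [ 0.5263  0.1272 -0.0242] shift [-0.0017 -0.0047 -0.0842] spin 0.002 F [ 0.3 -0.7  0.2] w 0.0857 tool yaw 12.1 tilt [ 0.001 -0.    -1.   ]
```

View pics/c5.png

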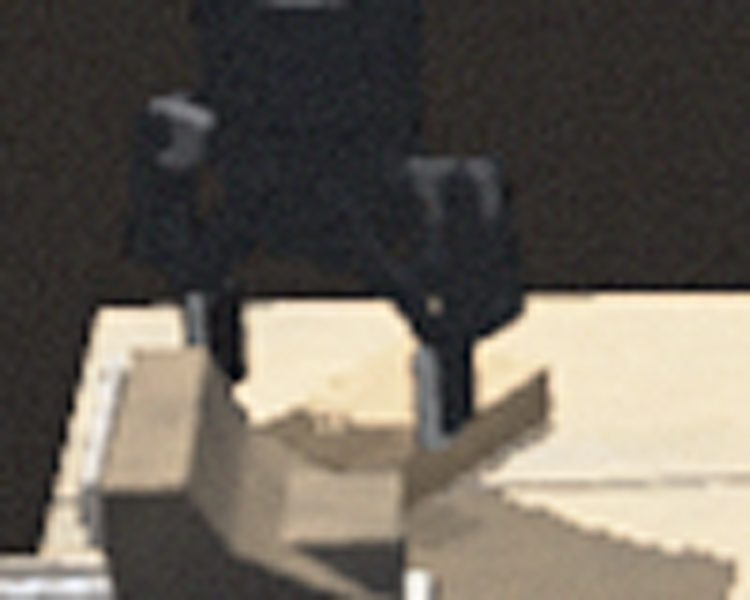

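```bash
python3 - <<'E'
from h import *
o=r.get_obs();M=R.from_rotvec(o["orientation"]).as_matrix();t=o["tcp_pos"]
print(t-M[:,1]*.047)
for z in(0,.01,.015,.02,.025,.03,.035,.04): print(z,ray("side",(198.5,208.7),z)[:2].round(3))
E
```

```text
[ 0.5362681   0.08127199 -0.02395064]
0 [0.579 0.128]
0.01 [0.564 0.112]
0.015 [0.556 0.104]
0.02 [0.548 0.096]
0.025 [0.541 0.088]
0.03 [0.533 0.08 ]
0.035 [0.526 0.072]
0.04 [0.518 0.064]
```

At this height the tip is at z of about 0.029. I'll go down another 17 mm, shift 4 mm to the side, and close.

Emit:
play_rows(targets="-1 0 -0.004 0 0;-1 0 -0.004 0.004 0;-1 0 -0.004 0.008 0;-1 0 -0.004 0.012 0;-1 0 -0.004 0.015 0;-1 0 -0.004 0.017 0;-1 0 -0.004 0.017 0")

```text
clock: 4.57
tcp_pos: [0.5271, 0.1233, -0.0412]
orientation: [0.331, -3.123, 0.0]
contact_force: [-0.6, 0.2, -0.5]
grip_width: 0.0855
gripper_force: 0.0
```

Emit:
play_rows(targets="0 0 0 0 0;0 0 0 0 0;0 0 0 0 0;0 0 0 0 0;0 0 0 0 0;0 0 0 0 0;0 0 0 0 0;0 0 0 0 0", squeeze=50)

```text
clock: 5.23
tcp_pos: [0.5278, 0.1236, -0.0402]
orientation: [-0.331, 3.124, 0.0]
contact_force: [-0.4, 0.7, 5.3]
grip_width: 0.0589
gripper_force: 54.3
```

The blank is gripped at 58.9 mm with 54 N, and the tips are touching the bench. I'll lift.

Emit:
play_rows(targets="0 0 0 -0.015 0;0 0 0 -0.035 0;0 0 0 -0.06 0;0 0 0 -0.08 0;0 0 0 -0.08 0;0 0 0 -0.08 0")

```text
clock: 5.73
tcp_pos: [0.5281, 0.1236, 0.0401]
orientation: [-0.331, 3.122, 0.001]
contact_force: [-0.0, -0.3, -0.5]
grip_width: 0.0587
gripper_force: 54.0
```

```bash
python3 - <<'E'
from h import *
to((.50,-.145),.04,-4.1)
to(jig(-.087),.04,-4.1)
E
```

```text
t 5.7333 tcp [0.5281 0.1236 0.0401] shift [ 8.380e-02 -2.568e-01 -2.000e-04] spin 0.283 F [-0.  -0.3 -0.5] w 0.0587 tool yaw 12.1 tilt [-0.002  0.    -1.   ]
t 5.7333 tcp [0.5281 0.1236 0.0401] shift [ 1.144e-01 -2.482e-01 -2.000e-04] spin 0.283 F [-0.  -0.3 -0.5] w 0.0587 tool yaw 12.1 tilt [-0.002  0.    -1.   ]
```

Emit:
play_rows(targets="0 0.01 -0.032 0 0.03;0 0.02 -0.065 0 0.07;0 0.032 -0.098 0 0.11;0 0.043 -0.13 0 0.15;0 0.053 -0.163 0 0.19;0 0.064 -0.196 0 0.23;0 0.075 -0.23 0 0.27;0 0.084 -0.256 0 0.283")

```text
clock: 6.4
tcp_pos: [0.4971, -0.1474, 0.038]
orientation: [-0.119, -3.137, 0.001]
contact_force: [0.3, -0.4, 0.3]
grip_width: 0.0594
gripper_force: 54.0
```

```bash
python3 - <<'E'
from h import *
to(jig(-.087),.04,-4.1)
E
```

```text
t 6.4 tcp [ 0.4971 -0.1474  0.038 ] shift [ 0.0291  0.0023 -0.0019] spin -0.004 F [ 0.3 -0.4  0.3] w 0.0594 tool yaw -4.34 tilt [ 0.003 -0.001 -1.   ]
```

Emit:
play_rows(targets="0 0.01 0.001 0 -0.004;0 0.024 0.002 0.005 -0.004;0 0.03 0.002 0.02 -0.004;0 0.03 0.002 0.035 -0.004;0 0.03 0.002 0.05 -0.004;0 0.03 0.002 0.057 -0.004;0 0.03 0.002 0.06 -0.004;0 0.03 0.002 0.06 -0.004")

```text
clock: 7.07
tcp_pos: [0.4683, -0.1401, -0.0216]
orientation: [-0.106, -3.137, -0.0]
contact_force: [0.6, 0.0, -0.4]
grip_width: 0.0584
gripper_force: 54.0
```

```bash
python3 - <<'E'
from h import *
to(jig(-.087),-.028,-4.1)
im=r.grab_frame("top")[170:290,190:340]
cv2.imwrite("pics/c6.png",cv2.resize(im,None,fx=5,fy=5,interpolation=cv2.INTER_CUBIC)[:,:,::-1])
P=[[*jig(x-.087,y),.034] for x,y in((.029-.055,.03),(.084,.03),(.084,-.03),(-.026,-.03))]
print(((proj("top",P)-[190,170])*5+2).round().tolist())
E
```

```text
t 7.0667 tcp [ 0.4683 -0.1401 -0.0216] shift [-0.0002 -0.0029  0.0064] spin 0.004 F [ 0.6  0.  -0.4] w 0.0584 tool yaw -3.88 tilt [ 0.002  0.    -1.   ]
[[359.0, 468.0], [366.0, 278.0], [470.0, 281.0], [464.0, 471.0]]
```

View pics/c6.png

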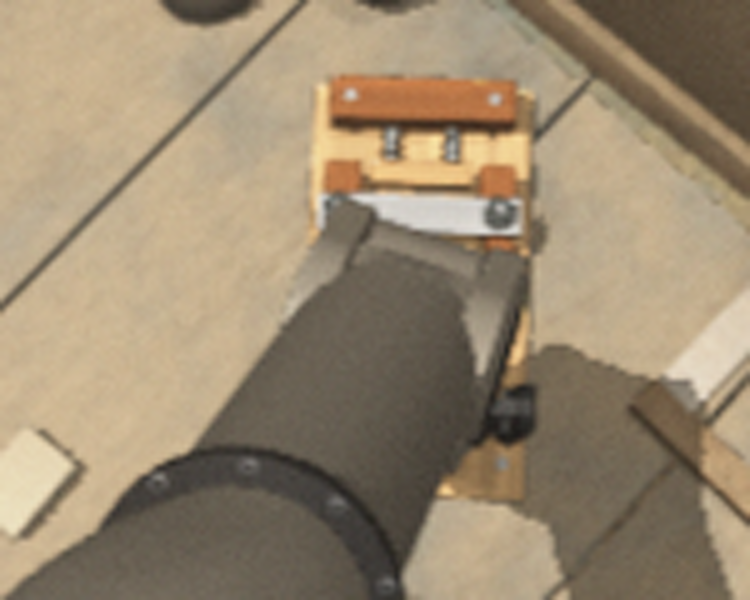

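The arm hides the blank in the top view. I'll centre it, lower it onto the board and check from the side.

Emit:
play_rows(targets="0 0 -0.003 0 0.004;0 0 -0.003 0.002 0.004;0 0 -0.003 0.004 0.004;0 0 -0.003 0.006 0.004;0 0 -0.003 0.006 0.004")

```text
clock: 7.53
tcp_pos: [0.469, -0.1433, -0.0268]
orientation: [-0.113, -3.139, -0.0]
contact_force: [0.4, -0.1, -1.1]
grip_width: 0.0587
gripper_force: 54.0
```

```bash
python3 - <<'E'
from h import *
to(jig(-.087),-.028,-4.1)
im=r.grab_frame("side")[190:290,200:340]
cv2.imwrite("pics/c7.png",cv2.resize(im,None,fx=5.6,fy=5.6,interpolation=cv2.INTER_CUBIC)[:,:,::-1])
P=[[*jig(x-.087,y),.034] for x,y in((.029-.055,.03),(.084,.03),(.084,-.03),(-.026,-.03))]
print(((proj("side",P)-[200,190])*5.6+2.3).round().tolist())
P=[[*jig(x,y),.012] for x,y in((-.125,-.065),(-.125,.065),(.12,-.065))]
print(((proj("side",P)-[200,190])*5.6+2.3).round().tolist())
E
```

```text
t 7.5333 tcp [ 0.469  -0.1433 -0.0268] shift [0.0007 0.0002 0.0012] spin -0.0 F [ 0.4 -0.1 -1.1] w 0.0587 tool yaw -4.11 tilt [ 0.  0. -1.]
[[169.0, 296.0], [358.0, 210.0], [464.0, 255.0], [275.0, 347.0]]
[[318.0, 440.0], [89.0, 325.0], [708.0, 235.0]]
```

View pics/c7.png

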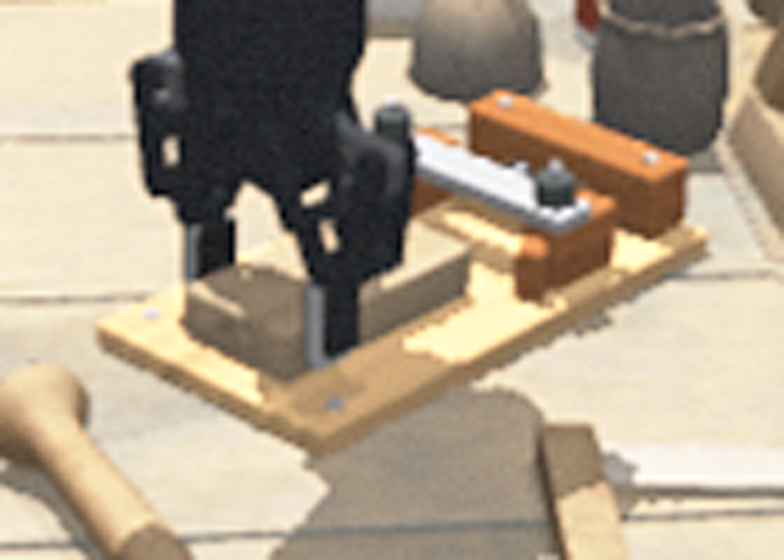

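The side view shows the blank nearly flat on the board, in front of the lead-ins and in line with them. Its far right top corner is at (468,252), against (464,255) predicted. I'll touch down.

Emit:
play_rows(targets="0 0 0 0.001 0;0 0 0 0.001 0;0 0 0 0.001 0")

```text
clock: 7.83
tcp_pos: [0.469, -0.1433, -0.0276]
orientation: [-0.113, -3.14, -0.0]
contact_force: [0.5, -0.0, -1.1]
grip_width: 0.0589
gripper_force: 54.0
```

Emit:
play_rows(targets="0 0 0 0.001 0;0 0 0 0.001 0;0 0 0 0.001 0")

```text
clock: 8.08
tcp_pos: [0.4692, -0.1434, -0.0282]
orientation: [0.113, 3.139, 0.0]
contact_force: [-1.4, 1.0, 5.0]
grip_width: 0.0587
gripper_force: 54.6
```

Emit:
play_rows(targets="0 -0.004 0 -0.0004 0;0 -0.009 0 -0.0004 0;0 -0.014 0 -0.0004 0;0 -0.019 0 -0.0004 0;0 -0.024 0 -0.0004 0;0 -0.028 0 -0.0004 0;0 -0.03 0 -0.0004 0;0 -0.03 0 -0.0004 0")

```text
clock: 8.75
tcp_pos: [0.4999, -0.1456, -0.0282]
orientation: [0.112, 3.139, -0.0]
contact_force: [-0.2, 0.0, 0.2]
grip_width: 0.0587
gripper_force: 54.1
```

Emit:
play_rows(targets="0 -0.003 0 0 0;0 -0.006 0 0 0;0 -0.009 0 0 0;0 -0.012 0 0 0;0 -0.015 0 0 0;0 -0.017 0 0 0;0 -0.018 0 0 0;0 -0.018 0 0 0")

```text
clock: 9.42
tcp_pos: [0.5175, -0.1468, -0.0282]
orientation: [0.113, 3.139, -0.0]
contact_force: [0.2, 0.4, -0.8]
grip_width: 0.0588
gripper_force: 54.2
```

```bash
python3 - <<'E'
from h import *
to(jig(-.029),-.028,-4.1); print(r.get_obs()["moment"])
E
```

```text
t 9.4167 tcp [ 0.5175 -0.1468 -0.0282] shift [-0.0087  0.0003 -0.0002] spin -0.0 F [ 0.2  0.4 -0.8] w 0.0588 tool yaw -4.11 tilt [-0.001 -0.    -1.   ]
[ 0.03756544 -0.06969954  0.04876032]
```

Emit:
play_rows(targets="0 -0.001 0 0 0;0 -0.002 0 0 0;0 -0.003 0 0 0;0 -0.004 0 0 0;0 -0.004 0 0 0")

```text
clock: 9.83
tcp_pos: [0.5214, -0.1471, -0.0282]
orientation: [0.113, 3.139, -0.0]
contact_force: [-0.6, -0.1, 1.1]
grip_width: 0.059
gripper_force: 54.2
```

Emit:
play_rows(targets="0 -0.001 0 0 0;0 -0.002 0 0 0;0 -0.003 0 0 0;0 -0.003 0 0 0")

```text
clock: 10.17
tcp_pos: [0.5234, -0.1473, -0.0282]
orientation: [-0.113, -3.138, -0.0]
contact_force: [-3.4, 0.7, 5.0]
grip_width: 0.0592
gripper_force: 54.5
```

The stop has been touched (3.4 N). I'll press gently.

Emit:
play_rows(targets="0 -0.001 0 0 0;0 -0.002 0 0 0;0 -0.003 0 0 0;0 -0.004 0 0 0;0 -0.004 0 0 0")

```text
clock: 10.58
tcp_pos: [0.5242, -0.1473, -0.0282]
orientation: [-0.113, -3.133, -0.002]
contact_force: [-11.8, 2.7, 14.1]
grip_width: 0.0589
gripper_force: 55.8
```

Emit:
play_rows(targets="0 -0.001 0 0 0;0 -0.002 0 0 0;0 -0.003 0 0 0;0 -0.003 0 0 0")

```text
clock: 10.92
tcp_pos: [0.5259, -0.1474, -0.0283]
orientation: [-0.114, -3.131, -0.003]
contact_force: [-14.6, 2.3, 20.0]
grip_width: 0.0587
gripper_force: 56.4
```

```bash
python3 - <<'E'
from h import *
to(jig(-.02),-.028,-4.1); print(r.get_obs()["moment"])
E
```

```text
t 10.9167 tcp [ 0.5259 -0.1474 -0.0283] shift [-0.0093  0.0003 -0.0003] spin -0.001 F [-14.6   2.3  20. ] w 0.0587 tool yaw -4.16 tilt [ 0.009  0.001 -1.   ]
[ 0.23534366  2.82814691 -0.04519125]
```

The push has only gone 2.5 mm past contact, yet the downward press has grown to 20 N, so rubbing on the board is adding to the push. I'll ease up slightly.

Emit:
play_rows(targets="0 0 0 -0.0005 0;0 0 0 -0.001 0;0 0 0 -0.001 0;0 0 0 -0.001 0")

```text
clock: 11.25
tcp_pos: [0.5272, -0.1474, -0.0282]
orientation: [-0.114, -3.133, -0.002]
contact_force: [-9.0, 1.4, 3.9]
grip_width: 0.0589
gripper_force: 54.4
```

```bash
python3 - <<'E'
from h import *
to(jig(-.02),-.028,-4.1); print(r.get_obs()["moment"])
E
```

```text
t 11.25 tcp [ 0.5272 -0.1474 -0.0282] shift [-0.008   0.0002 -0.0002] spin -0.001 F [-9.   1.4  3.9] w 0.0589 tool yaw -4.17 tilt [ 0.006  0.001 -1.   ]
[ 0.0928115   1.47703684 -0.16766571]
```

Easing up fixed it: the stop is about 4 mm in, at about 7.5 N of spring force. I'll go on with the same slight easing.

Emit:
play_rows(targets="0 -0.001 0 -0.0002 0;0 -0.002 0 -0.0004 0;0 -0.003 0 -0.0006 0;0 -0.003 0 -0.0006 0;0 -0.003 0 -0.0006 0")

```text
clock: 11.67
tcp_pos: [0.5294, -0.1475, -0.028]
orientation: [-0.114, -3.132, -0.002]
contact_force: [-8.8, 1.2, 2.1]
grip_width: 0.0589
gripper_force: 54.3
```

Emit:
play_rows(targets="0 -0.001 0 -0.0002 0;0 -0.002 0 -0.0004 0;0 -0.002 0 -0.0004 0;0 -0.002 0 -0.0004 0")

```text
clock: 12.0
tcp_pos: [0.5306, -0.1476, -0.0278]
orientation: [-0.114, -3.13, -0.002]
contact_force: [-9.8, 1.0, 1.1]
grip_width: 0.0589
gripper_force: 54.3
```

```bash
python3 - <<'E'
from h import *
to(jig(-.02),-.028,-4.1); print(r.get_obs()["moment"])
E
```

```text
t 12.0 tcp [ 0.5306 -0.1476 -0.0278] shift [-0.0046  0.0002  0.0001] spin -0.001 F [-9.8  1.   1.1] w 0.0589 tool yaw -4.17 tilt [ 0.009  0.001 -1.   ]
[ 0.1876779   1.88925949 -0.09976174]
```

Emit:
play_rows(targets="0 -0.001 0 -0.0001 0;0 -0.002 0 -0.0002 0;0 -0.003 0 -0.0003 0;0 -0.003 0 -0.0003 0;0 -0.003 0 -0.0003 0;0 -0.003 0 -0.0003 0")

```text
clock: 12.5
tcp_pos: [0.5325, -0.1477, -0.0278]
orientation: [-0.114, -3.128, -0.003]
contact_force: [-11.7, 1.3, 2.5]
grip_width: 0.0589
gripper_force: 54.3
```

```bash
python3 - <<'E'
from h import *
to(jig(-.02),-.028,-4.1)
s=r.grab_frame("side")[190:260,240:340]; t=r.grab_frame("top")[180:240,230:310]
im=np.vstack([cv2.resize(s,(500,350),interpolation=cv2.INTER_CUBIC),cv2.resize(t,(500,375),interpolation=cv2.INTER_CUBIC)[:240]])
cv2.imwrite("pics/c8.png",im[:,:,::-1])
P=[[*jig(.055+d,y),.0335] for d in(0,.009,.018) for y in(-.03,.03)]
print(((proj("top",P)-[230,180])*6.25+2.6).round(1).tolist())
E
```

```text
t 12.5 tcp [ 0.5325 -0.1477 -0.0278] shift [-0.0027  0.0002  0.0002] spin -0.001 F [-11.7   1.3   2.5] w 0.0589 tool yaw -4.18 tilt [ 0.011  0.001 -1.   ]
[[340.9, 167.7], [212.5, 163.6], [341.5, 149.1], [213.2, 145.0], [342.0, 130.5], [214.0, 126.4]]
```

View pics/c8.png

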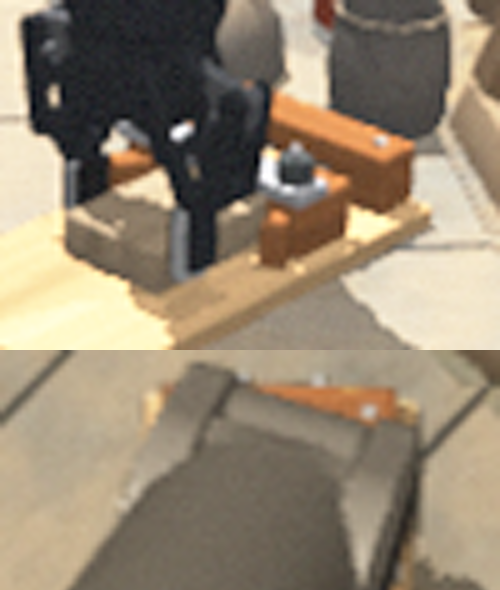

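The side view shows the blank flat on the board, between the cheeks and under the bar, held by the fingers, which are clear of the jig. The push is 11.8 N and the stop is about 9 mm in. I'll hold briefly to confirm it is steady.

Emit:
play_rows(targets="0 0 0 0 0;0 0 0 0 0;0 0 0 0 0;0 0 0 0 0;0 0 0 0 0;0 0 0 0 0;0 0 0 0 0;0 0 0 0 0")

```text
clock: 13.27
tcp_pos: [0.5324, -0.1477, -0.0278]
orientation: [-0.114, -3.128, -0.003]
contact_force: [-11.8, 1.7, 2.6]
grip_width: 0.0592
gripper_force: 54.3
```

```bash
python3 - <<'E'
from h import *
F=r.get_obs()["contact_force"]; print(F)
if 10<-F[0]<14: print(r.hand_in())
E
```

```text
[-11.84421916   1.70223511   2.57374704]
the job is handed in; nothing more can be done
None
```

The job is handed in at about 13 s: the blank lies flat between the cheeks and under the bar, still held against the stop with a steady push of about 12 N, the stop roughly 9 mm back (estimated from arm position and force, not seen directly).

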